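Press a re-faced sanding block in a ratchet glue clamp

TASK

New abrasive has just been glued to the sanding block. Stand the block on its long edge on the bed of the blue ratchet clamp, centred between the two jaws with its broad faces towards them, then take the lever by its red T-bar and pump it in full strokes until the end of a stroke feels firm and the block stays pressed against the stop, without overtightening it and crushing the cork. Leave the lever leaning back at rest, and leave the spool, the glue bottle and the paint pot where they stand.

Things in the scene. Friction and masses are not known exactly. Their poses are not given: they have to be found in the camera images.
- block_center (a point): centre of the loose brown cork sanding block, 66 x 28 x 18 mm, with a thin darker abrasive face. It stands on a long edge, 28 mm high. Own axes: z along its 18 mm thickness (level), y along its 66 mm length (level), x vertical. Either broad face may look to the stop.
- clamp: blue ratchet clamp fixed to the desk, 256 x 88 mm; origin at desk height on its middle line, 124 mm from its lever end. Own axes: x along it, from the lever to the stop jaw (the way the moving jaw advances), y across, z up. The bed, on which the block shall stand, is 24 mm above the desk. Teeth of 6.3 mm and a sprung holding pawl keep the moving jaw from sliding back.
- seat (a point): where the block's centre belongs: on the bed, centred, flat against the rigid stop jaw (rubber face 9 mm beyond, along the clamp's x). Both jaws are 72 mm wide and 50 mm above the desk; between their uprights (42 mm apart) they are open from 34 mm above the desk up, so fingers can stand there. At first 27 to 55 mm lie between the jaw faces; the moving jaw is sprung, so past contact each tooth adds pressure.
- lever (a joint): angle of the pump lever, rad: 0 at rest, leaning back 0.50 from vertical, away from the jaws; 0.52 is its forward stop, about upright. No return spring: it stays where left. Forward it drives the jaw. A stroke gains one tooth if it reaches 0.46 to 0.50 and then returns below 0.07 (the first may gain less or two); a shorter one gains nothing, the jaw slides back.
- t_bar (a point): middle of the lever's red T-bar: level, along the clamp's y, 21 mm thick, 116 mm long, 140 mm from the hinge, 129 to 146 mm above the desk; its two grips revolve. Hold it 33 mm to either side of the rod. Push held still at the end of a stroke, above that of a free first stroke: 6 to 13 N = block clamped right; less = too loose; a tooth adds 6 N; over 14 N crushes the cork.
- lever_hinge (a point): the lever's hinge, whose axis runs along the clamp's y: on the clamp's middle line, 6 mm above the desk, 40 mm behind the clamp's origin.
- spool_center (a point): centre of the loose blue spool of solder, 51 mm in diameter, 36 mm high: leave it alone
- glue_center (a point): centre of the loose white squeeze bottle of glue, 41 mm in diameter, 146 mm high, behind the clamp: leave it alone
- pot_center (a point): centre of the loose paint pot with a white cap, 31 mm in diameter, 66 mm high, behind the clamp: leave it alone
Mind the look-alikes: they are no part of the job. Leave any orange or turquoise look-alike of the part that bears block_center alone.

How it is judged:
On the way, in this order (a step that is already met when the one before it is completed fails the run):
1. the block stands on its long edge on the bed between the jaws, let go (x of block_center in the frame of seat between -0.022 and 0.004 m and y of block_center in the frame of seat between -0.012 and 0.012 m and z of block_center in the frame of seat between -0.003 and 0.003 m and contact force between the fingers and block below 0.2 N), for 0.2 s.
2. the lever, held by the robot, is forward at the end of a stroke and presses the block against the stop with more than 20 N (contact force between stop_jaw and block above 20 N and value of joint lever above 0.4 rad and contact force between the fingers and lever above 1 N), for 0.05 s.
3. the ratchet holds the block against the stop with 5 to 52 N and the lever is back at rest (contact force between stop_jaw and block between 5 and 52 N and value of joint lever below 0.12 rad), for 0.2 s.
At the end, for the whole second after the job is handed in: The block stands on its long edge on the bed, flat against the stop (4 mm along, 12 mm across, 4 mm in height, 7 degrees), held there by the ratchet with 5 to 52 N (last stroke 6 to 13 N above a free one at the T-bar); the lever is released within 0.12 rad of its rest (all of step 3 and x of block_center in the frame of seat between -0.004 and 0.005 m and y of block_center in the frame of seat between -0.012 and 0.012 m and z of block_center in the frame of seat between -0.004 and 0.004 m and angle between the z axis of block_center and the x axis of clamp, either way round below 0.12 rad and angle between block_center's own y axis and vertical between 1.45 and 1.69 rad); the robot touches nothing.
It fails at once if the cork is crushed: the block is pressed against the stop with more than 80 N (contact force between stop_jaw and block above 80 N).
It fails at once if the solder spool is moved more than 20 mm (distance of spool_center from where it was at the start of the episode above 0.02 m).
It fails at once if the glue bottle is moved more than 20 mm (distance of glue_center from where it was at the start of the episode above 0.02 m).
It fails at once if the paint pot is moved more than 20 mm (distance of pot_center from where it was at the start of the episode above 0.02 m).
It also fails if it takes over 72 s, if anything falls off the work surface, if the arm or the gripper's body presses on something with over 40 N, if the wrist force passes 120 N, or if a joint passes its speed limit or range.

ROBOT

A 6-joint arm with a two-finger parallel gripper is mounted at the origin on a cart in front of the work surface, level with it; the furniture and walls round the work are solid. World frame = base frame: x ahead of the robot, y to its left, z up, the work surface at z = 0. Lengths are in m, angles in rad, forces in N, time in s.
With the tool pointing down it reaches from about 0.225 to 0.875 m from the base axis. Payload 3.4 kg.
Tool frame: the origin (TCP) lies at the very end of the fingers, on their centre line; the grasp point (between the pads) lies 19 mm behind it; z points along the fingers, y is the direction in which the jaws open and shut (so a half turn about z gives the same grasp; the last joint's range is limited). The gripper opens to 85 mm and grips with 20 to 120 N. Pads are 22 mm wide; open, the fingers measure 114 mm over their backs; the gripper's body (76 mm by 85 mm) begins 54 mm behind the grasp point. The pads swing forward as they close: fully open they stand 13 mm farther back than shut.
Start: joints at [1.004, 0.276, 1.505, -0, 1.361, -0.121], TCP at [0.248, 0.519, 0.231] pointing down, gripper open.
Joint ranges: [-2.89, 2.89], [-0.75, 2.08], [0.22, 2.7], [-1.18, 4.32], [0.11, 2.71], [-2.7, 2.7]. Speed limits (rad/s): [2.57, 2.57, 3.14, 3.14, 3.14, 3.14].

INTERFACE

Orientations are given as a unit quaternion [w, x, y, z].
In Python, from rig import manip gives the robot as it stands. The module is installed in compiled form; this text tells all that it offers.
- The arm moves only by the tool carry_out, never from a script. Its argument "moves" is one flat list of numbers, 5 for each row, row after row: the opening in per cent of the stroke, from 0 (shut) to 100 (fully open), then the shift along the world's x, y, z in cm, then the turn about the world's z in rad. A call has exactly 10 rows; each row shifts and turns the commanded pose from where the row before left it; what a row does not reach is not made up. A row lasts 1/10 s, in which the tool goes at most 50 mm and 8.59 degrees, less where a joint would pass 70% of its speed; a pose out of reach is approached as far as the arm can. A call is refused whole if a number of a shift passes 5 or a number of a turn 0.15, either way. A call with a gripper value outside its range is refused whole. The fingers move at their own pace and stop on an object; "squeeze" is the grip in N (left out, the last holds). Time passes only in rows, so rows that do not move let the fingers close, or fill a call up. It gives the time, the measured TCP pose, the force and the opening at its end, in the units of the state.
- manip.get_state(): the state, without advancing time (a new reading comes with each control period).
- manip.get_image(name): name is "scene" or "top" or "wrist"; returns the picture (400x640x3 uint8, red, green, blue); there is no depth.
- manip.camera_info(name): a dict with "fov_y" (degrees; the focal length in pixels is half the picture's height over the tangent of half this angle, whatever the lens; pixels are square), "cx", "cy" (the principal point, pixels), "dist" ([k1, k2, p1, p2, k3] as OpenCV has them; the pictures are not rectified), "rvec" (rotation vector, rad) and "tvec" (3), from world to camera coordinates, as OpenCV has them; the wrist camera has in their place "hand_eye" (4x4, takes a point from camera to tool coordinates, whose origin is the TCP and whose axes are the flange's). Camera axes: x right, y down, z forward; pixel columns grow to the right and rows downward; lengths in m; the calibration is good to about 2 mm. A picture is of the moment at which its call begins: read the wrist's pose just before it. camera_info takes no time and is no camera call.
- manip.sign_off(): hands the job in, once; it reports no verdict.
The state is a dict: "clock": time; "qpos": joint angles; "qd": joint speeds; "effort": joint torques, N m; "position": TCP position; "ee_rot": TCP orientation; "contact_force": force on the tool from outside, world axes, zero at the start; "moment": the same for the moment, N m; "width": finger opening in m.
Only numpy, scipy, OpenCV 4.12 (cv2) and the standard library are available. Lean on these libraries where they do the work, as an engineer would, in place of code of your own. Each camera call takes 0.05 s, during which the arm holds its last target. There are 200 camera calls.

## Working session

There is one attempt and no reset: what is moved stays moved. The work goes in short steps, Python scripts to look and compute and a tool call to move; the robot and the scene stay as the last step left them, time stands still between calls to the robot, and variables do not carry over. Pictures are saved under pics/ and viewed, about 8 in all and at most 12, crops included, and the job is handed in when it is done.

Besides the shell and the picture viewer there is one more tool, called after "Request:" by a JSON object that holds its "fn" and its "kwargs", one argument or row to a line. carry_out: Moves the arm, as the interface text tells. Its arguments: {"type":"object","properties":{"moves":{"type":"array","items":{"type":"number"}},"squeeze":{"type":"number"}},"required":["moves"]}

```bash
mkdir -p pics
cat > h.py <<'E'
import numpy as np, cv2
from rig import manip
from scipy.spatial.transform import Rotation as R
def cam(name, st=None):
    c=manip.camera_info(name); f=200/np.tan(np.radians(c["fov_y"])/2)
    K=np.array([[f,0,c["cx"]],[0,f,c["cy"]],[0,0,1]]); d=np.array(c["dist"],float)
    if "hand_eye" in c:
        st=st or manip.get_state(); q=st["ee_rot"]; T=np.eye(4)
        T[:3,:3]=R.from_quat([q[1],q[2],q[3],q[0]]).as_matrix(); T[:3,3]=st["position"]
        M=np.linalg.inv(T@np.array(c["hand_eye"]))
        return K,d,M[:3,:3],M[:3,3]
    return K,d,cv2.Rodrigues(np.array(c["rvec"],float))[0],np.array(c["tvec"],float).ravel()
def ray(C,uv):
    K,d,Rm,t=C; p=cv2.undistortPoints(np.array(uv,float).reshape(-1,1,2),K,d).reshape(-1,2)
    v=np.c_[p,np.ones(len(p))]@Rm; return -Rm.T@t, v/np.linalg.norm(v,axis=1)[:,None]
def onz(C,uv,z):
    o,v=ray(C,uv); return o+v*((z-o[2])/v[:,2])[:,None]
def proj(C,P):
    K,d,Rm,t=C; return cv2.projectPoints(np.array(P,float).reshape(-1,3),cv2.Rodrigues(Rm)[0],t,K,d)[0].reshape(-1,2)
def tri(C1,u1,C2,u2):
    o1,v1=ray(C1,u1);o2,v2=ray(C2,u2);v1=v1[0];v2=v2[0]
    s=np.linalg.lstsq(np.c_[v1,-v2],o2-o1,rcond=None)[0]
    a=o1+s[0]*v1;b=o2+s[1]*v2; return (a+b)/2,np.linalg.norm(a-b)
def save(im,n): cv2.imwrite("pics/"+n+".png",cv2.cvtColor(im,cv2.COLOR_RGB2BGR))
E
python3 - <<'E'
from h import *
s=manip.get_state(); print({k:np.round(v,3).tolist() for k,v in s.items()})
ims=[]
for n in("scene","top","wrist"):
    im=manip.get_image(n); np.save(n+"0.npy",im); save(im,n+"0")
    C=cam(n); print(n,np.round(-C[2].T@C[3],3),manip.camera_info(n)["fov_y"])
E
```

```text
{'clock': 0.0, 'qpos': [1.004, 0.277, 1.506, 0.0, 1.361, -0.121], 'qd': [-0.002, -0.001, -0.002, 0.002, -0.002, 0.002], 'effort': [0.001, -41.676, -24.581, -0.0, 0.011, -0.0], 'position': [0.248, 0.518, 0.23], 'ee_rot': [-0.0, 0.221, 0.975, -0.001], 'contact_force': [0.558, -0.22, -0.26], 'moment': [-0.015, -0.018, 0.027], 'width': 0.086}
scene [-0.072  0.385  0.486] 57.72774388517061
top [ 0.313 -0.049  1.429] 46.16474791802787
wrist [0.173 0.553 0.372] 66.00141774231547
```

View pics/scene0.png

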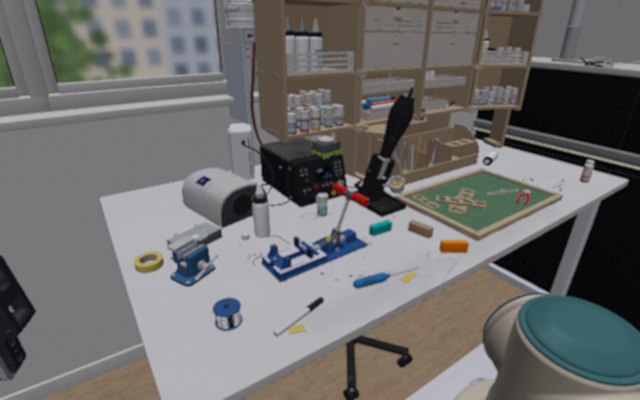

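View pics/top0.png

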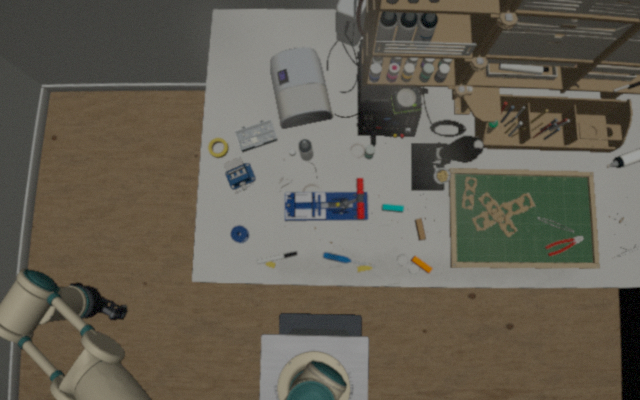

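The scene view shows the clamp at (315,250) with its red T-bar at (350,195), the brown block at (421,228), turquoise at (380,228) and orange at (454,246). In the top view the block is at (420,230), the T-bar at (361,198), and the clamp spans x 285–368 with its stop end to the left.

Run:
```python
from h import *
t=np.load("top0.npy"); s=np.load("scene0.npy")
a=cv2.resize(t[165:285,220:440],None,fx=3.6,fy=3.6,interpolation=cv2.INTER_CUBIC)
save(a[:,:800],"topcrop"); 
Ct=cam("top")
def blob(im,lo,hi,box,name):
    h=cv2.cvtColor(im,cv2.COLOR_RGB2HSV); m=cv2.inRange(h,lo,hi); x0,y0,x1,y1=box
    k=np.zeros_like(m); k[y0:y1,x0:x1]=m[y0:y1,x0:x1]
    n,l,st,c=cv2.connectedComponentsWithStats(k); i=1+np.argmax(st[1:,4]); 
    p=np.argwhere(l==i)[:,::-1].astype(np.float32); r=cv2.minAreaRect(p); print(name,c[i],st[i],r); return c[i],r,p
b=blob(t,(5,60,60),(25,255,255),(405,210,440,248),"block")
r=blob(t,(0,150,80),(8,255,255),(350,170,375,225),"red")
bl=blob(t,(105,120,40),(125,255,255),(275,180,375,228),"clamp")
print("block",onz(Ct,b[0],.028),onz(Ct,cv2.boxPoints(b[1]),.028))
print("tbar",onz(Ct,r[0],.135),onz(Ct,cv2.boxPoints(r[1]),.135))
print("clamp",onz(Ct,cv2.boxPoints(bl[1]),.02))
for n,z,uv in(("spool",.036,(240,234)),("glue",.146,(306,143)),("pot",.066,(370,152)),("teal",.02,(393,208)),("orange",.02,(422,264)),("lampbase",0.01,(412,190))): print(n,onz(Ct,uv,z))
Cs=cam("scene")
rs=blob(s,(0,150,80),(8,255,255),(325,175,375,210),"reds")
print(tri(Ct,r[0],Cs,rs[0]))
```

```text
block [420. 229.] [416 219   9  21 129] ((420.0, 229.0), (20.788311004638672, 6.275716304779053), 78.69007110595703)
red [359.78481013 185.74683544] [357 179   6  15  79] ((359.5, 186.0), (14.0, 5.0), 90.0)
clamp [341.3537415  212.92517007] [327 203  29  16 294] ((341.0, 210.5), (15.0, 28.0), 90.0)
block [[ 0.47063037 -0.31160972  0.028     ]] [[ 0.49937615 -0.29638793  0.028     ]
 [ 0.5034584  -0.31511286  0.028     ]
 [ 0.44203724 -0.32677952  0.028     ]
 [ 0.43803748 -0.30816682  0.028     ]]
tbar [[ 0.57764819 -0.1229763   0.135     ]] [[ 0.59690392 -0.11495023  0.135     ]
 [ 0.59718665 -0.1290541   0.135     ]
 [ 0.55701702 -0.12937924  0.135     ]
 [ 0.55673901 -0.11535207  0.135     ]]
clamp [[ 0.54568081 -0.03031449  0.02      ]
 [ 0.54736295 -0.11548171  0.02      ]
 [ 0.50135943 -0.11600791  0.02      ]
 [ 0.49968227 -0.03130071  0.02      ]]
spool [[0.44384125 0.22767908 0.036     ]]
glue [[0.69632202 0.03135545 0.146     ]]
pot [[ 0.6958682 -0.1567573  0.066    ]]
teal [[ 0.53422    -0.23125917  0.02      ]]
orange [[ 0.36639727 -0.31825125  0.02      ]]
lampbase [[ 0.5931306  -0.29157331  0.01      ]]
reds [360.04477612 198.44029851] [351 192  18  14 134] ((360.1839599609375, 198.26885986328125), (17.483144760131836, 8.255929946899414), 29.05460548400879)
(array([ 0.56484118, -0.1412492 ,  0.11425225]), np.float64(0.04803464104036191))
```

View pics/topcrop.png

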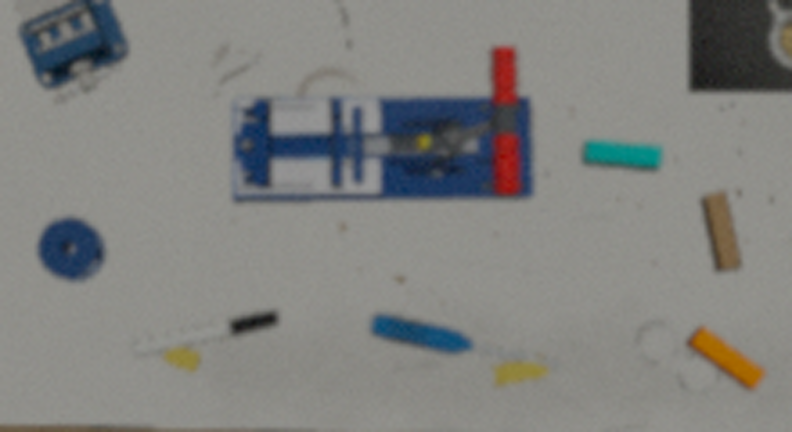

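The top crop shows the clamp outline at about (233–530, 97–200), the T-bar running from (503,47) to (508,195), the stop jaw on the left and the moving jaw at about 330–362. The block is at (721,231). I'll work out the clamp frame and check where the wrist camera looks.

Run:
```python
from h import *
Ct=cam("top"); f=lambda p:(np.array(p,float)+.5)/3.6-.5+np.array([220,165])
for z in(.01,.024):
    c=onz(Ct,f([(233,200),(233,97),(528,97),(531,198)]),z);print("clamp z",z,np.round(c,4).tolist(), [round(np.linalg.norm(c[i]-c[i-1]),3) for i in range(4)])
t=onz(Ct,f([(503,47),(508,195),(505.5,121)]),.129);print("tbar",np.round(t,4).tolist(),np.linalg.norm(t[0]-t[1]))
print("jaws@.05",np.round(onz(Ct,f([(270,145),(332,145),(340,145),(362,145)]),.05),4).tolist())
c=manip.camera_info("wrist");print(np.round(c["hand_eye"],3))
```

```text
clamp z 0.01 [[0.4916, 0.0987, 0.01], [0.5804, 0.102, 0.01], [0.5853, -0.1504, 0.01], [0.4984, -0.1535, 0.01]] [np.float64(0.252), np.float64(0.089), np.float64(0.252), np.float64(0.087)]
clamp z 0.024 [[0.4898, 0.0973, 0.024], [0.5777, 0.1005, 0.024], [0.5826, -0.1494, 0.024], [0.4965, -0.1525, 0.024]] [np.float64(0.25), np.float64(0.088), np.float64(0.25), np.float64(0.086)]
tbar [[0.6021, -0.1219, 0.129], [0.4848, -0.1269, 0.129], [0.543, -0.1244, 0.129]] 0.11744242397728871
jaws@.05 [[0.533, 0.0655, 0.05], [0.534, 0.0142, 0.05], [0.5342, 0.0076, 0.05], [0.5345, -0.0106, 0.05]]
[[-0.    -0.947 -0.321  0.083]
 [ 1.    -0.001  0.001 -0.001]
 [-0.001 -0.321  0.947 -0.142]
 [ 0.     0.     0.     1.   ]]
```

Request:
{"fn": "carry_out", "kwargs": {
  "moves": [100,1.5,-4.5,0,0.07,100,2.2,-4.4,0,0.07,100,2.2,-4.4,0,0.07,100,2.2,-4.4,0,0.07,100,2.2,-4.4,0,0.07,100,2.2,-4.4,0,0.07,100,2.2,-4.4,0,0.07,100,2.2,-4.4,0,0.05,100,2.2,-4.4,0,0.0,100,2.2,-4.4,0,0]
}}

```text
clock: 1.15
position: [0.4613, 0.0759, 0.2313]
ee_rot: [0.0, -0.047, 0.999, 0.0]
contact_force: [0.2, 1.7, -0.2]
width: 0.0855
```

Request:
{"fn": "carry_out", "kwargs": {
  "moves": [100,0,-4.3,0,0.05,100,0,-4,0,0.05,100,0,0,0,0,100,0,0,0,0,100,0,0,0,0,100,0,0,0,0,100,0,0,0,0,100,0,0,0,0,100,0,0,0,0,100,0,0,0,0]
}}

```text
clock: 2.15
position: [0.461, -0.0049, 0.2313]
ee_rot: [0.0, -0.097, 0.995, 0.0]
contact_force: [0.7, -0.8, -0.5]
width: 0.0855
```

Run:
```python
from h import *
s=manip.get_state(); im=manip.get_image("wrist"); np.save("w1.npy",im); np.save("w1s.npy",s,allow_pickle=True); save(im,"w1"); print(s["clock"],s["position"],s["ee_rot"],s["contact_force"],s["qpos"])
C=cam("wrist",s);print(proj(C,[(0.471,-.3116,.028),(.543,-.1244,.129),(.533,.0655,.05)]))
```

```text
2.15 [ 0.46095043 -0.00487445  0.2313434 ] [ 3.31921895e-05 -9.72303523e-02  9.95261903e-01  3.63498175e-05] [ 0.68307732 -0.8223892  -0.51977447] [-1.61768853e-01  1.02744229e-01  1.72986487e+00  9.03642608e-05
  1.30893802e+00 -1.92735698e+00]
[[ 61.15462406 132.99381236]
 [177.36223267 261.32591851]
 [370.28171012 248.00706049]]
```

View pics/w1.png

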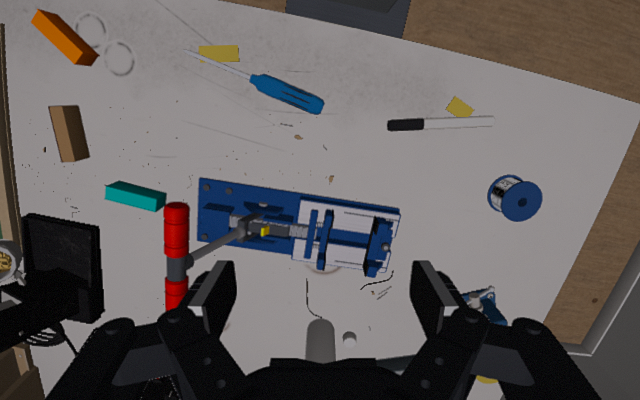

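The wrist view shows the T-bar at (177,268), the moving jaw near (325,235), the stop jaw at (378,248) and the block at (68,133). I'll zoom in on this same picture.

Run:
```python
from h import *
im=np.load("w1.npy"); save(cv2.resize(im[165:290,155:415],None,fx=3,fy=3,interpolation=cv2.INTER_CUBIC),"w1c")
s=np.load("w1s.npy",allow_pickle=True).item(); C=cam("wrist",s)
h=cv2.cvtColor(im,cv2.COLOR_RGB2HSV);m=cv2.inRange(h,(5,60,50),(22,200,255));k=np.zeros_like(m);k[95:170,40:100]=m[95:170,40:100]
n,l,st,c=cv2.connectedComponentsWithStats(k);i=1+np.argmax(st[1:,4]);print(st[i],c[i],onz(C,c[i],.02))
```

```text
[  49  106   29   56 1058] [ 63.79395085 132.1389414 ] [[ 0.47152615 -0.31486883  0.02      ]]
```

View pics/w1c.png

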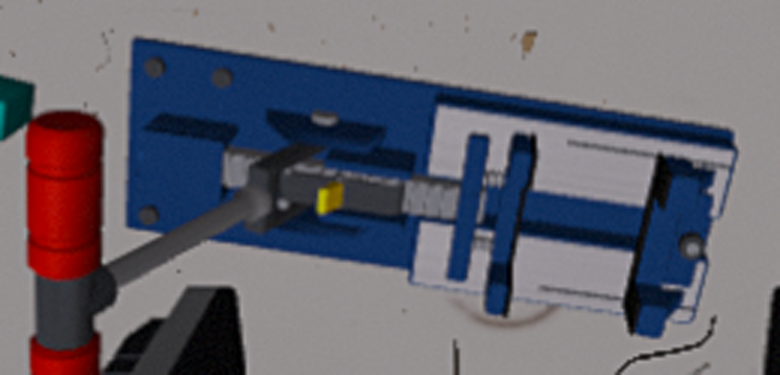

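The zoom shows the stop jaw's rubber top edge running from (666,158) to (637,330), the moving jaw's face from (535,138) to (507,312), and the bed corners at (437,100), (736,150), (695,322) and (412,283).

Run:
```python
from h import *
s=np.load("w1s.npy",allow_pickle=True).item(); C=cam("wrist",s); f=lambda p:(np.array(p,float)+.5)/3-.5+np.array([155,165])
def show(n,p,z): q=onz(C,f(p),z); print(n,np.round(q[:,:2],4).tolist(),[round(float(np.linalg.norm(q[i]-q[i-1])),4) for i in range(len(q))]);return q
show("stop",[(666,158),(637,330)],.05); show("mov",[(533,138),(507,312)],.05)
show("bed",[(437,100),(736,150),(695,322),(412,283)],.024)
show("base",[(135,40),(733,132)],.008); show("baseL",[(135,40),(130,228)],.008)
Ct=cam("top"); print("tbar tri",tri(C,f([(70,310)]),Ct,(np.array([(505.5,120)])+.5)/3.6-.5+[220,165]))
show("tb",[(65,310)],.129)
```

```text
stop [[0.4941, 0.0632], [0.5688, 0.0704]] [0.0751, 0.0751]
mov [[0.4958, 0.0124], [0.5706, 0.0173]] [0.075, 0.075]
bed [[0.4968, -0.0256], [0.4944, 0.0972], [0.5754, 0.1018], [0.58, -0.0221]] [0.0833, 0.1228, 0.0811, 0.124]
base [[0.5006, -0.1522], [0.4921, 0.0992]] [0.2515, 0.2515]
baseL [[0.5006, -0.1522], [0.587, -0.1489]] [0.0864, 0.0864]
tbar tri (array([ 0.54375078, -0.12229353,  0.13607415]), np.float64(0.004144194894739616))
tb [[0.5503, -0.1251]] [0.0]
```

Request:
{"fn": "carry_out", "kwargs": {
  "moves": [55,0.1,-3.5,0,0,55,0.1,-4.3,0,0,55,0.1,-4.3,0,0,55,0.1,-4.3,-1,0,55,0.1,-4.3,-1,0,55,0.1,-4.3,-2,0,55,0.2,-3.7,-2,0,55,0.2,-2,-2,0,55,0,0,0,0,55,0,0,0,0]
}}

```text
clock: 3.2
position: [0.4706, -0.312, 0.1508]
ee_rot: [-0.001, -0.096, 0.995, 0.001]
contact_force: [0.8, 0.4, 0.3]
width: 0.047
```

Run:
```python
from h import *
s=manip.get_state(); im=manip.get_image("wrist"); np.save("w2.npy",im); save(im,"w2"); C=cam("wrist",s); print(s["clock"],s["position"],s["width"],s["qpos"])
h=cv2.cvtColor(im,cv2.COLOR_RGB2HSV);m=cv2.inRange(h,(5,60,90),(22,200,255))
n,l,st,c=cv2.connectedComponentsWithStats(m);p0=proj(C,[.471,-.312,.02])[0]
i=1+np.argmax(np.where(st[1:,4]>300,-np.linalg.norm(c[1:]-p0,axis=1),-1e9))
r=cv2.minAreaRect(np.argwhere(l==i)[:,::-1].astype(np.float32));b=cv2.boxPoints(r)
print(p0,st[i],r,onz(C,b,.028).round(4).tolist(),onz(C,c[i],.028))
```

```text
3.2 [ 0.47056791 -0.3119552   0.15081436] 0.04698866436778287 [-7.09048361e-01  3.17745304e-01  1.65318558e+00  6.66604269e-04
  1.17278121e+00 -2.47318875e+00]
[322.95377848 192.33533797] [ 312  161   20   68 1262] ((321.5, 194.5), (67.0, 19.0), 90.0) [[0.4424, -0.3273, 0.028], [0.4393, -0.3111, 0.028], [0.5014, -0.2984, 0.028], [0.5048, -0.3159, 0.028]] [[ 0.4704453  -0.31287102  0.028     ]]
```

View pics/w2.png

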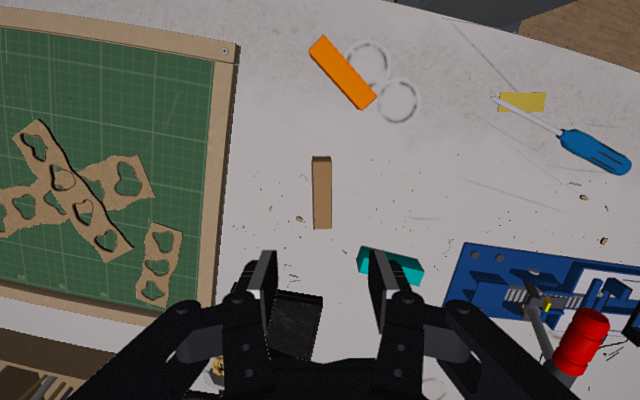

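The block is at (322,194), squared up under the gripper, with its centre near (0.472, -0.313). I'll descend and grip it.

Request:
{"fn": "carry_out", "kwargs": {
  "moves": [50,0.15,-0.1,-3,0,50,0,0,-4,0,50,0,0,-3.5,0,50,0,0,-2.4,0,50,0,0,-1.3,0,50,0,0,0,0,10,0,0,0,0,10,0,0,0,0,10,0,0,0,0,10,0,0,0,0],
  "squeeze": 30
}}

```text
clock: 4.25
position: [0.4737, -0.314, 0.0112]
ee_rot: [0.001, -0.097, 0.995, -0.001]
contact_force: [-0.1, 0.5, 8.1]
width: 0.0174
```

Request:
{"fn": "carry_out", "kwargs": {
  "moves": [10,0,0,0,0,10,0,0,0,0,10,0,0,2,0,10,0,0,3,0,10,0,0,3,0,10,0,0,3,0,10,0,0,3,0,10,0,0,3,0,10,0,0,0,0,10,0,0,0,0]
}}

```text
clock: 5.25
position: [0.4725, -0.3133, 0.1802]
ee_rot: [0.001, -0.097, 0.995, -0.001]
contact_force: [-0.2, 0.8, -0.1]
width: 0.0175
```

Run:
```python
from h import *
s=manip.get_state(); im=manip.get_image("wrist"); save(im[150:330,170:470],"w3"); C=cam("wrist",s); print(s["clock"],s["position"],s["width"],s["contact_force"],s["ee_rot"])
# expected outline of block hanging if TCP is dz above its bottom
```

```text
5.25 [ 0.47247773 -0.31329471  0.1801721 ] 0.017456371843738456 [-0.17859954  0.78583534 -0.13878562] [ 6.23224034e-04 -9.68795772e-02  9.95295727e-01 -6.12386789e-04]
```

View pics/w3.png

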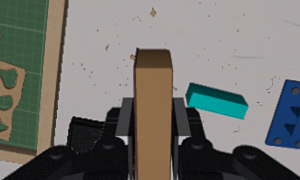

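The block is held squarely between the pads. I'll carry it over the T-bar to the gap between the jaws.

Request:
{"fn": "carry_out", "kwargs": {
  "moves": [10,0.4,2,1,-0.02,10,0.7,4,0,-0.02,10,0.7,4,0,-0.02,10,0.7,4,0,-0.02,10,0.7,4,0,-0.02,10,0.7,4,0,-0.02,10,0.7,4,0,-0.02,10,0.7,4,0,-0.02,10,0.6,4,0,0,10,0.35,1.9,0,0]
}}

```text
clock: 6.3
position: [0.5338, 0.049, 0.1875]
ee_rot: [-0.002, -0.018, 1.0, 0.001]
contact_force: [0.7, -0.8, 0.3]
width: 0.0173
```

Request:
{"fn": "carry_out", "kwargs": {
  "moves": [10,0,0,-1,0,10,0,0,-3,0,10,0,0,-3,0,10,0,0,-3,0,10,0,0,-2,0,10,0,0,-0.8,0,10,0,0,0,0,10,0,0,0,0,10,0,0,0,0,10,0,0,0,0]
}}

```text
clock: 7.3
position: [0.5357, 0.0457, 0.0624]
ee_rot: [0.001, -0.017, 1.0, -0.0]
contact_force: [0.4, -0.4, -0.5]
width: 0.0175
```

Run:
```python
from h import *
s=manip.get_state(); im=manip.get_image("wrist"); save(cv2.resize(im[80:330,120:520],None,fx=2,fy=2),"w4"); C=cam("wrist",s); print(s["clock"],s["position"],s["width"],s["contact_force"],s["ee_rot"],s["qpos"][5])
print(((proj(C,[(.4965,.064,.05),(.4965,.0125,.05),(0.4945,.0972,.024),(.497,-.0256,.024)])-[120,80])*2).round())
```

```text
7.3 [0.5357475  0.04568626 0.06239408] 0.017545445295532203 [ 0.3970315  -0.42637479 -0.45280166] [ 1.14061471e-03 -1.70787008e-02  9.99853496e-01 -5.79790220e-05] -1.6493512502354606
[[484. 215.]
 [286. 208.]
 [584. 188.]
 [176. 182.]]
```

View pics/w4.png

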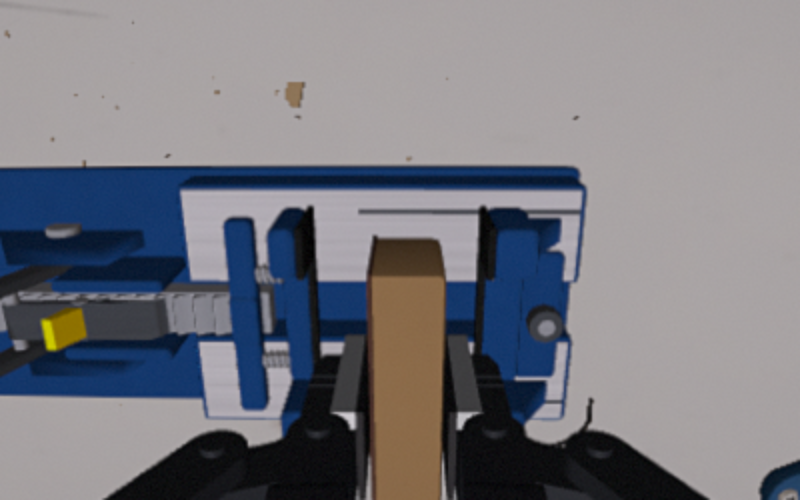

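The block hangs between the jaws: the moving jaw's face is at x≈312, the stop's at x≈482 and the block spans 370–443. I'll lower it, release it and lift away.

Request:
{"fn": "carry_out", "kwargs": {
  "moves": [10,-0.2,0.1,-1,0,10,0,0,-1,0,10,0,0,-0.4,0,10,0,0,-0.2,0,10,0,0,-0.1,0,10,0,0,0,0,10,0,0,0,0,10,0,0,0,0,10,0,0,0,0,10,0,0,0,0]
}}

```text
clock: 8.35
position: [0.5317, 0.047, 0.0352]
ee_rot: [-0.001, -0.017, 1.0, 0.0]
contact_force: [-4.4, -0.0, 11.3]
width: 0.0174
```

Request:
{"fn": "carry_out", "kwargs": {
  "moves": [10,0,0,0.1,0,10,0,0,0,0,36,0,0,0,0,36,0,0,0,0,36,0,0,0,0,36,0,0,0,0,36,0,0,1,0,36,0,0,3,0,36,0,0,4,0,36,0,0,4,0]
}}

```text
clock: 9.35
position: [0.5326, 0.0468, 0.157]
ee_rot: [-0.0, -0.017, 1.0, 0.0]
contact_force: [1.1, 0.4, 0.0]
width: 0.031
```

Request:
{"fn": "carry_out", "kwargs": {
  "moves": [60,0,-2,4,0,60,0,-3,3,0,60,0,-4,1,0,60,-0.4,-4,0,0,60,-1,-4,0,0,60,-1,0,0,0,60,0,0,0,0,60,0,0,0,0,60,0,0,0,0,60,0,0,0,0]
}}

```text
clock: 10.35
position: [0.5094, -0.1221, 0.2354]
ee_rot: [0.0, -0.018, 1.0, 0.0]
contact_force: [-0.1, -0.1, 1.3]
width: 0.0511
```

Run:
```python
from h import *
s=manip.get_state(); im=manip.get_image("wrist"); save(im,"w5"); C=cam("wrist",s); print(s["clock"],s["position"],s["width"],s["contact_force"],s["ee_rot"])
print(proj(C,[(.4965,.064,.05),(.4965,.0125,.05),(0.533,.0465,.052),(.5435,-.1235,.129)]).round())
```

```text
10.35 [ 0.50937249 -0.12212583  0.23540498] 0.0511223521420142 [-0.06346288 -0.06716984  1.25907979] [ 1.52380350e-04 -1.79504466e-02  9.99838855e-01  1.46306205e-04]
[[492. 172.]
 [447. 170.]
 [471. 203.]
 [321. 237.]]
```

View pics/w5.png

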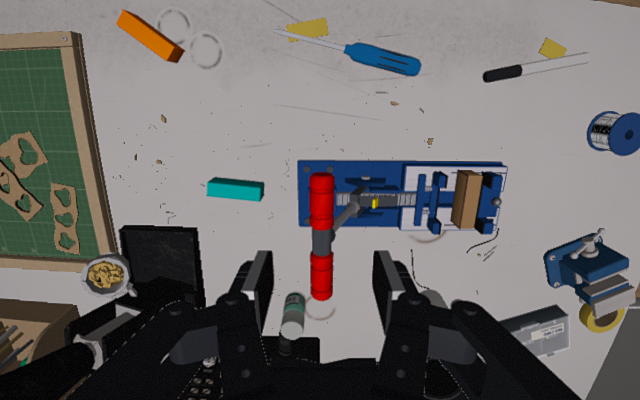

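The block stands at (467,200) between the jaws. The T-bar middle is at (321,240), so I'll take the near grip 33 mm from the rod.

Request:
{"fn": "carry_out", "kwargs": {
  "moves": [60,0.1,-0.2,-3,0,60,0,0,-4,0,60,0,0,-3,0,60,0,0,-1.5,0,60,0,0,-1,0,60,0,0,0,0,10,0,0,0,0,10,0,0,0,0,10,0,0,0,0,10,0,0,0,0],
  "squeeze": 40
}}

```text
clock: 11.4
position: [0.5109, -0.1256, 0.1114]
ee_rot: [0.001, -0.017, 1.0, -0.001]
contact_force: [1.6, -0.8, 2.3]
width: 0.0196
```

Request:
{"fn": "carry_out", "kwargs": {
  "moves": [10,0,0,0,0,10,0,0,0,0,10,0,0,0,0,10,0,0,0,0,10,0,0,0,0,10,0,0,0,0,10,0,0,0,0,10,0,0,0,0,10,0,0,0,0,10,0,0,0,0]
}}

```text
clock: 12.4
position: [0.5109, -0.126, 0.1111]
ee_rot: [0.001, -0.017, 1.0, -0.001]
contact_force: [0.6, -2.5, 5.7]
width: 0.0197
```

The bar sits about 8 mm further forward than the rest pose implies, so I'll feel for the back stop first.

Request:
{"fn": "carry_out", "kwargs": {
  "moves": [10,0,-0.2,-0.1,0,10,0,-0.2,-0.1,0,10,0,-0.2,-0.1,0,10,0,-0.2,-0.1,0,10,0,0,0,0,10,0,0,0,0,10,0,0,0,0,10,0,0,0,0,10,0,0,0,0,10,0,0,0,0]
}}

```text
clock: 13.4
position: [0.5112, -0.1344, 0.1071]
ee_rot: [0.001, -0.017, 1.0, -0.001]
contact_force: [0.8, -4.3, 5.7]
width: 0.0201
```

Request:
{"fn": "carry_out", "kwargs": {
  "moves": [10,0,-0.2,0,0,10,0,-0.2,0.0,0,10,0,-0.1,0.1,0,10,0,0,0,0,10,0,0,0,0,10,0,0,0,0,10,0,0,0,0,10,0,0,0,0,10,0,0,0,0,10,0,0,0,0]
}}

```text
clock: 14.4
position: [0.5111, -0.1367, 0.1062]
ee_rot: [0.001, -0.017, 1.0, 0.002]
contact_force: [7.3, 1.2, -4.7]
width: 0.0198
```

Rest is near y ≈ −0.136, which agrees with the hinge position from the clamp outline. Now the free first stroke, slowly.

Request:
{"fn": "carry_out", "kwargs": {
  "moves": [10,-0.02,0.63,0.31,0,10,-0.02,0.63,0.29,0,10,-0.02,0.66,0.25,0,10,-0.02,0.66,0.23,0,10,-0.02,0.68,0.19,0,10,-0.02,0.68,0.16,0,10,-0.02,0.69,0.12,0,10,-0.02,0.69,0.09,0,10,-0.02,0.63,0.05,0,10,-0.02,0.4,0.02,0]
}}

```text
clock: 15.4
position: [0.509, -0.074, 0.1231]
ee_rot: [0.001, -0.017, 1.0, 0.0]
contact_force: [7.3, -1.4, -6.6]
width: 0.0199
```

Request:
{"fn": "carry_out", "kwargs": {
  "moves": [10,0,0,0,0,10,0,0,0,0,10,0,0,0,0,10,0,0,0,0,10,0,0,0,0,10,0,0,0,0,10,0,0,0,0,10,0,0,0,0,10,0,0,0,0,10,0,0,0,0]
}}

```text
clock: 16.4
position: [0.509, -0.0739, 0.1231]
ee_rot: [0.001, -0.017, 1.0, 0.001]
contact_force: [7.0, 1.6, -4.9]
width: 0.0202
```

Request:
{"fn": "carry_out", "kwargs": {
  "moves": [10,0,0.1,0,0,10,0,0.1,0,0,10,0,0.1,0,0,10,0,0.1,0,0,10,0,0,0,0,10,0,0,0,0,10,0,0,0,0,10,0,0,0,0,10,0,0,0,0,10,0,0,0,0]
}}

```text
clock: 17.4
position: [0.5089, -0.0704, 0.1232]
ee_rot: [0.001, -0.017, 1.0, 0.0]
contact_force: [6.1, -0.2, -5.7]
width: 0.0199
```

Request:
{"fn": "carry_out", "kwargs": {
  "moves": [10,0,0.1,0,0,10,0,0.1,0,0,10,0,0.1,0,0,10,0,0.1,0,0,10,0,0,0,0,10,0,0,0,0,10,0,0,0,0,10,0,0,0,0,10,0,0,0,0,10,0,0,0,0]
}}

```text
clock: 18.4
position: [0.5088, -0.067, 0.1232]
ee_rot: [0.001, -0.017, 1.0, -0.0]
contact_force: [5.8, -2.1, -6.3]
width: 0.0197
```

Request:
{"fn": "carry_out", "kwargs": {
  "moves": [10,0,0.1,-0.1,0,10,0,0.1,-0.1,0,10,0,0.1,0,0,10,0,0,0,0,10,0,0,0,0,10,0,0,0,0,10,0,0,0,0,10,0,0,0,0,10,0,0,0,0,10,0,0,0,0]
}}

```text
clock: 19.4
position: [0.5089, -0.0669, 0.1229]
ee_rot: [0.001, -0.018, 1.0, -0.003]
contact_force: [2.5, -8.7, 3.9]
width: 0.0197
```

Run:
```python
from h import *
s=manip.get_state(); im=manip.get_image("wrist"); save(im,"w6"); print(s["clock"],s["position"],s["width"],s["contact_force"],s["moment"])
```

```text
19.4 [ 0.50890552 -0.06688374  0.12289816] 0.019685163634520393 [ 2.52553584 -8.70213171  3.88071486] [-1.43239394 -0.38036982 -0.20149939]
```

View pics/w6.png

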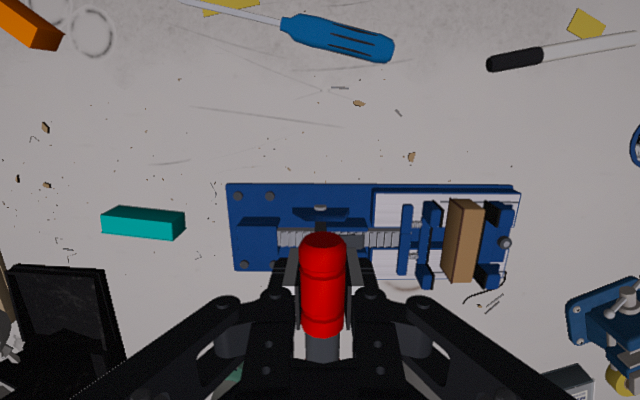

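At y = −0.067 the lever met its forward stop (Fy jumped to −8.7 N with no motion), so 0.50 rad is at y ≈ −0.070. The free push is about 1–2 N. The picture shows the block at (462,240), with the moving jaw having advanced to x≈437. Now I'll return the lever.

Request:
{"fn": "carry_out", "kwargs": {
  "moves": [10,0.02,-0.55,0,0,10,0.02,-0.75,-0.03,0,10,0.02,-0.75,-0.08,0,10,0.02,-0.75,-0.13,0,10,0.02,-0.75,-0.17,0,10,0.02,-0.75,-0.2,0,10,0.02,-0.75,-0.22,0,10,0.02,-0.7,-0.25,0,10,0.02,-0.7,-0.25,0,10,0.02,-0.7,-0.22,0]
}}

```text
clock: 20.45
position: [0.5111, -0.1351, 0.1069]
ee_rot: [0.001, -0.017, 1.0, 0.001]
contact_force: [6.9, 1.0, -1.1]
width: 0.0198
```

Request:
{"fn": "carry_out", "kwargs": {
  "moves": [10,0,0,0,0,10,0,0,0,0,10,-0.02,0.63,0.31,0,10,-0.02,0.7,0.3,0,10,-0.02,0.8,0.28,0,10,-0.02,0.8,0.24,0,10,-0.02,0.8,0.18,0,10,-0.02,0.8,0.12,0,10,-0.02,0.8,0.08,0,10,-0.02,0.6,0.04,0]
}}

```text
clock: 21.45
position: [0.5091, -0.0755, 0.1228]
ee_rot: [0.001, -0.017, 1.0, -0.0]
contact_force: [5.5, -1.7, 3.9]
width: 0.02
```

Request:
{"fn": "carry_out", "kwargs": {
  "moves": [10,0,0.3,0,0,10,0,0.2,0,0,10,0,0.2,0,0,10,0,0.1,0,0,10,0,0,0,0,10,0,0,0,0,10,0,0,0,0,10,0,0,0,0,10,0,0,0,0,10,0,0,0,0]
}}

```text
clock: 22.45
position: [0.5089, -0.0674, 0.1229]
ee_rot: [0.001, -0.017, 1.0, 0.0]
contact_force: [3.2, -1.1, 5.6]
width: 0.0196
```

Request:
{"fn": "carry_out", "kwargs": {
  "moves": [10,0.02,-0.55,0,0,10,0.02,-0.7,-0.03,0,10,0.02,-0.7,-0.08,0,10,0.02,-0.7,-0.13,0,10,0.02,-0.7,-0.17,0,10,0.02,-0.7,-0.2,0,10,0.02,-0.7,-0.22,0,10,0.02,-0.7,-0.25,0,10,0.02,-0.7,-0.25,0,10,0.02,-0.6,-0.22,0]
}}

```text
clock: 23.45
position: [0.5111, -0.1351, 0.1069]
ee_rot: [0.001, -0.017, 1.0, 0.0]
contact_force: [5.6, 0.1, 0.3]
width: 0.0195
```

Request:
{"fn": "carry_out", "kwargs": {
  "moves": [10,0,0,0,0,10,0,0,0,0,10,-0.02,0.63,0.31,0,10,-0.02,0.7,0.3,0,10,-0.02,0.8,0.28,0,10,-0.02,0.8,0.24,0,10,-0.02,0.8,0.18,0,10,-0.02,0.8,0.12,0,10,-0.02,0.8,0.08,0,10,-0.02,0.6,0.04,0]
}}

```text
clock: 24.45
position: [0.5091, -0.0756, 0.1228]
ee_rot: [0.0, -0.017, 1.0, -0.0]
contact_force: [4.6, -2.2, 5.3]
width: 0.0199
```

Request:
{"fn": "carry_out", "kwargs": {
  "moves": [10,0,0.3,0,0,10,0,0.2,0,0,10,0,0.2,0,0,10,0,0.1,0,0,10,0,0,0,0,10,0,0,0,0,10,0,0,0,0,10,0,0,0,0,10,0,0,0,0,10,0,0,0,0]
}}

```text
clock: 25.45
position: [0.5089, -0.0675, 0.1228]
ee_rot: [0.0, -0.017, 1.0, 0.0]
contact_force: [3.5, -0.6, 6.8]
width: 0.0196
```

Request:
{"fn": "carry_out", "kwargs": {
  "moves": [10,0.02,-0.55,0,0,10,0.02,-0.7,-0.03,0,10,0.02,-0.7,-0.08,0,10,0.02,-0.7,-0.13,0,10,0.02,-0.7,-0.17,0,10,0.02,-0.7,-0.2,0,10,0.02,-0.7,-0.22,0,10,0.02,-0.7,-0.25,0,10,0.02,-0.7,-0.25,0,10,0.02,-0.6,-0.22,0]
}}

```text
clock: 26.45
position: [0.511, -0.1353, 0.1067]
ee_rot: [0.0, -0.017, 1.0, 0.0]
contact_force: [5.8, 0.2, 1.3]
width: 0.0198
```

Request:
{"fn": "carry_out", "kwargs": {
  "moves": [10,0,0,0,0,10,0,0,0,0,10,-0.02,0.63,0.31,0,10,-0.02,0.7,0.3,0,10,-0.02,0.8,0.28,0,10,-0.02,0.8,0.24,0,10,-0.02,0.8,0.18,0,10,-0.02,0.8,0.12,0,10,-0.02,0.8,0.08,0,10,-0.02,0.6,0.04,0]
}}

```text
clock: 27.45
position: [0.5091, -0.0756, 0.1228]
ee_rot: [0.0, -0.017, 1.0, -0.0]
contact_force: [4.0, -2.0, 5.6]
width: 0.0198
```

Request:
{"fn": "carry_out", "kwargs": {
  "moves": [10,0,0.3,0,0,10,0,0.2,0,0,10,0,0.2,0,0,10,0,0.1,0,0,10,0,0,0,0,10,0,0,0,0,10,0,0,0,0,10,0,0,0,0,10,0,0,0,0,10,0,0,0,0]
}}

```text
clock: 28.45
position: [0.5088, -0.0675, 0.1228]
ee_rot: [-0.0, -0.017, 1.0, 0.0]
contact_force: [3.1, -0.3, 7.8]
width: 0.0195
```

Run:
```python
from h import *
s=manip.get_state(); im=manip.get_image("wrist"); np.save("w7.npy",im); C=cam("wrist",s)
save(cv2.resize(im[170:310,340:540],None,fx=4,fy=4,interpolation=cv2.INTER_CUBIC),"w7")
h=cv2.cvtColor(im,cv2.COLOR_RGB2HSV);m=cv2.inRange(h,(5,60,70),(22,200,255));k=np.zeros_like(m);k[180:300,400:520]=m[180:300,400:520]
p=np.argwhere(k)[:,::-1]; print(p.min(0),p.max(0),len(p),s["contact_force"])
```

```text
[448 181] [492 282] 1870 [ 3.06350755 -0.34145731  7.75728751]
```

View pics/w7.png

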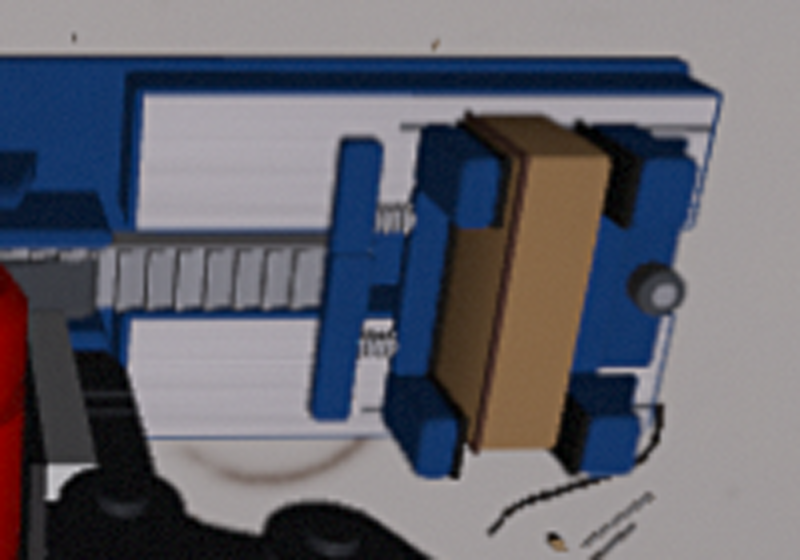

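The jaw has reached the block and about 5 mm remain to the stop (block's right face at x≈608, stop's rubber edge at ≈632). I'll carry on with full strokes.

Request:
{"fn": "carry_out", "kwargs": {
  "moves": [10,0.02,-0.55,0,0,10,0.02,-0.7,-0.03,0,10,0.02,-0.7,-0.08,0,10,0.02,-0.7,-0.13,0,10,0.02,-0.7,-0.17,0,10,0.02,-0.7,-0.2,0,10,0.02,-0.7,-0.22,0,10,0.02,-0.7,-0.25,0,10,0.02,-0.7,-0.25,0,10,0.02,-0.6,-0.22,0]
}}

```text
clock: 29.5
position: [0.511, -0.1353, 0.1067]
ee_rot: [-0.0, -0.017, 1.0, 0.001]
contact_force: [4.3, -0.4, 0.8]
width: 0.02
```

Request:
{"fn": "carry_out", "kwargs": {
  "moves": [10,0,0,0,0,10,0,0,0,0,10,-0.02,0.63,0.31,0,10,-0.02,0.7,0.3,0,10,-0.02,0.8,0.28,0,10,-0.02,0.8,0.24,0,10,-0.02,0.8,0.18,0,10,-0.02,0.8,0.12,0,10,-0.02,0.8,0.08,0,10,-0.02,0.6,0.04,0]
}}

```text
clock: 30.5
position: [0.5091, -0.0755, 0.1228]
ee_rot: [-0.0, -0.017, 1.0, 0.0]
contact_force: [2.5, -2.8, 5.8]
width: 0.0197
```

Request:
{"fn": "carry_out", "kwargs": {
  "moves": [10,0,0.3,0,0,10,0,0.2,0,0,10,0,0.2,0,0,10,0,0.1,0,0,10,0,0,0,0,10,0,0,0,0,10,0,0,0,0,10,0,0,0,0,10,0,0,0,0,10,0,0,0,0]
}}

```text
clock: 31.5
position: [0.5089, -0.0677, 0.1228]
ee_rot: [-0.0, -0.017, 1.0, 0.0]
contact_force: [2.7, -1.3, 7.4]
width: 0.0204
```

Request:
{"fn": "carry_out", "kwargs": {
  "moves": [10,0.02,-0.55,0,0,10,0.02,-0.7,-0.03,0,10,0.02,-0.7,-0.08,0,10,0.02,-0.7,-0.13,0,10,0.02,-0.7,-0.17,0,10,0.02,-0.7,-0.2,0,10,0.02,-0.7,-0.22,0,10,0.02,-0.7,-0.25,0,10,0.02,-0.7,-0.25,0,10,0.02,-0.6,-0.22,0]
}}

```text
clock: 32.5
position: [0.5111, -0.1353, 0.1067]
ee_rot: [-0.0, -0.017, 1.0, 0.001]
contact_force: [2.7, 0.0, 2.1]
width: 0.0192
```

Request:
{"fn": "carry_out", "kwargs": {
  "moves": [10,0,0,0,0,10,0,0,0,0,10,-0.02,0.63,0.31,0,10,-0.02,0.7,0.3,0,10,-0.02,0.8,0.28,0,10,-0.02,0.8,0.24,0,10,-0.02,0.8,0.18,0,10,-0.02,0.8,0.12,0,10,-0.02,0.8,0.08,0,10,-0.02,0.6,0.04,0]
}}

```text
clock: 33.5
position: [0.5092, -0.0772, 0.1228]
ee_rot: [-0.001, -0.018, 1.0, -0.001]
contact_force: [-1.2, -7.3, 3.2]
width: 0.0198
```

Request:
{"fn": "carry_out", "kwargs": {
  "moves": [10,0,0.3,0,0,10,0,0.2,0,0,10,0,0.2,0,0,10,0,0.1,0,0,10,0,0,0,0,10,0,0,0,0,10,0,0,0,0,10,0,0,0,0,10,0,0,0,0,10,0,0,0,0]
}}

```text
clock: 34.5
position: [0.509, -0.07, 0.1229]
ee_rot: [-0.001, -0.018, 1.0, -0.002]
contact_force: [-1.5, -7.1, 5.7]
width: 0.02
```

The end force has risen to about 7 N. I'll nudge to make sure the tooth is caught, and average the held push.

Request:
{"fn": "carry_out", "kwargs": {
  "moves": [10,0,0.1,0,0,10,0,0.08,0,0,10,0,0,0,0,10,0,0,0,0,10,0,0,0,0,10,0,0,0,0,10,0,0,0,0,10,0,0,0,0,10,0,0,0,0,10,0,0,0,0]
}}

```text
clock: 35.5
position: [0.509, -0.0685, 0.1229]
ee_rot: [-0.001, -0.018, 1.0, -0.002]
contact_force: [-1.0, -8.7, 5.1]
width: 0.02
```

Run:
```python
from h import *
F=[];P=[]
for i in range(14):
    manip.get_image("wrist"); s=manip.get_state(); F.append(s["contact_force"]);P.append(s["position"])
print(s["clock"],np.mean(F,0),np.std(F,0),np.mean(P,0))
```

```text
36.2 [-1.75698736 -8.37724266  5.81497186] [0.3958386  0.39174626 0.34501279] [ 0.50898817 -0.06845601  0.12292557]
```

The held push is 8.4 N, about 7.5 N above the free stroke, which is inside the 6–13 N window; another tooth would reach about 13.5 N. I'll stop pumping, return the lever and release it.

Request:
{"fn": "carry_out", "kwargs": {
  "moves": [10,0.02,-0.6,0,0,10,0.02,-0.7,-0.03,0,10,0.02,-0.7,-0.08,0,10,0.02,-0.7,-0.13,0,10,0.02,-0.7,-0.17,0,10,0.02,-0.7,-0.2,0,10,0.02,-0.7,-0.22,0,10,0.02,-0.75,-0.25,0,10,0.02,-0.75,-0.25,0,10,0.02,-0.65,-0.22,0]
}}

```text
clock: 37.2
position: [0.5111, -0.1355, 0.1067]
ee_rot: [-0.001, -0.017, 1.0, 0.001]
contact_force: [0.8, 0.9, -0.0]
width: 0.02
```

Request:
{"fn": "carry_out", "kwargs": {
  "moves": [10,0,0,0,0,10,0,0,0,0,10,0,0,0,0,10,0,0,0,0,10,0,0,0,0,10,0,0,0,0,10,0,0,0,0,10,0,0,0,0,10,0,0,0,0,10,0,0,0,0]
}}

```text
clock: 38.2
position: [0.5112, -0.1358, 0.1066]
ee_rot: [-0.001, -0.017, 1.0, 0.001]
contact_force: [-3.0, 1.0, -1.8]
width: 0.0202
```

Request:
{"fn": "carry_out", "kwargs": {
  "moves": [60,0,0,0,0,60,0,0,0,0,60,0,0,0,0,60,0,0,0,0,60,0,0,1,0,60,0,0,3,0,60,0,0,4,0,60,0,0,4,0,60,-2,2,1,0,60,-3,3,0,0]
}}

```text
clock: 39.2
position: [0.4647, -0.0877, 0.2402]
ee_rot: [0.004, -0.016, 1.0, -0.001]
contact_force: [0.1, 0.8, -0.7]
width: 0.0513
```

Request:
{"fn": "carry_out", "kwargs": {
  "moves": [60,-2,3,0,0,60,0,3,0,0,60,0,0,0,0,60,0,0,0,0,60,0,0,0,0,60,0,0,0,0,60,0,0,0,0,60,0,0,0,0,60,0,0,0,0,60,0,0,0,0]
}}

```text
clock: 40.2
position: [0.442, -0.0265, 0.2368]
ee_rot: [-0.0, -0.017, 1.0, 0.0]
contact_force: [-0.2, -0.0, -0.8]
width: 0.0509
```

Run:
```python
from h import *
s=manip.get_state(); im=manip.get_image("wrist"); np.save("w8.npy",im); C=cam("wrist",s); print(s["clock"],s["position"],s["contact_force"])
pts=[(.543,-.1369,.129),(.532,.057,.052),(.4955,.066,.05)]; p=proj(C,pts); print(p.round())
y0=int(np.clip(p[:,1].min()-80,0,150)); x0=int(np.clip(p[:,0].min()-50,0,330)); c=im[y0:y0+230,x0:x0+310]; print(x0,y0)
save(cv2.resize(c,None,fx=2.55,fy=2.55,interpolation=cv2.INTER_CUBIC),"w8")
```

```text
40.2 [ 0.44197979 -0.02653512  0.23682545] [-0.18005139 -0.02542831 -0.78997921]
[[206. 295.]
 [391. 253.]
 [401. 224.]]
156 144
```

View pics/w8.png

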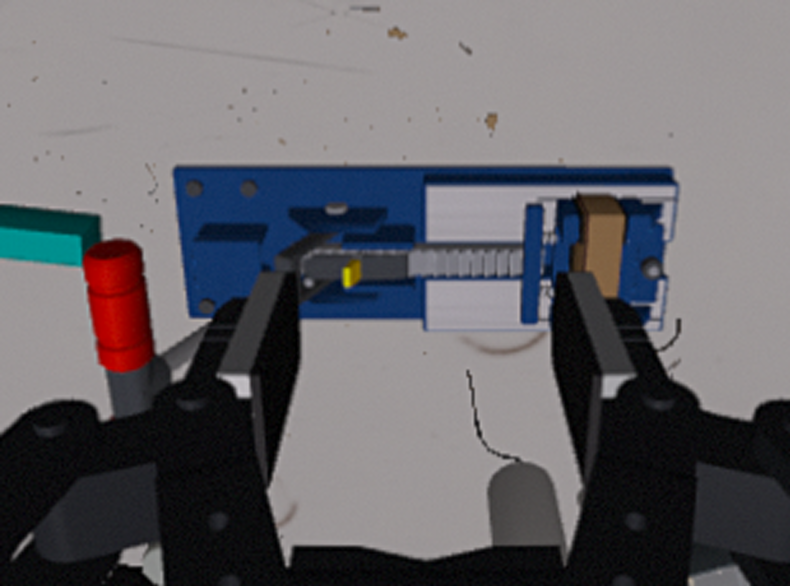

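```bash
python3 -c "
from h import *
print(manip.sign_off(), manip.get_state()['clock'])"
```

```text
the job is handed in; nothing more can be done
the job is handed in; nothing more can be done
```

The block is clamped against the stop and the job is handed in at about 40 s. I have no verdict on it, as sign-off reports none.

- **Placing:** I stood the cork block on its long edge between the jaws and let go, about 10 mm short of the stop.
- **Pumping:** I gripped the T-bar 33 mm from the rod on the robot's side. I made six full strokes, each carried close to the lever's forward stop, which I found on the first free one.
- **Push at the end of the last stroke:** it held still at 8.4 N (average of 14 readings). The free strokes read about 1 N, so it ended roughly 7.5 N above free. That is inside the 6–13 N window, and another tooth would have gone past it.
- **Last picture:** the block is flush between both jaws and the jaw springs are about 2–3 mm shorter than before contact. The T-bar is within about 2 mm of its rest position, roughly 0.02 rad. The gripper is open and clear of everything.

**Checks that disagreed or were weak:**
- **Lever position:** the lever first stood about 10 mm forward of its rest, so I moved it back before the first stroke.
- **Free push:** single readings scattered between 0.2 and 2.1 N, so the 7.5 N is good to about 1 N.
- **Holding force:** I could not measure the ratchet's force on the block directly; I inferred it from the push and the compressed springs.
- **Other objects:** I did not re-measure the spool, glue bottle and paint pot at the end, though the arm was never near them.

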